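# Feel for the hidden release of the tile mould

## Robot

A 6-joint arm with a two-finger parallel gripper is mounted at the origin on a cart in front of the work surface, level with it; the furniture and walls round the work are solid. World frame = base frame: x ahead of the robot, y to its left, z up, the work surface at z = 0. Lengths are in m, angles in rad, forces in N, time in s.
With the tool pointing down it reaches from about 0.375 to 0.9 m from the base axis. Payload 3.1 kg.
Tool frame: the origin (TCP) lies on the centre line of the jaws, within the pads' length; the fingertips stand robot.finger_overhang ahead of it and the grasp point (between the pads) lies 2 mm behind it (robot.finger_overhang is the distance from the TCP to the fingertips, in m); z points along the fingers, y is the direction in which the jaws open and shut (so a half turn about z gives the same grasp; the last joint's range is limited). The gripper opens to 87 mm and grips with 3 to 60 N. Pads are 19 mm wide; open, the fingers measure 117 mm over their backs; the gripper's body (75 mm by 190 mm) begins 51 mm behind the grasp point.
Start: joints at [-1.329, 0.527, 1.433, -0, 1.181, -0.178], TCP at [0.255, -0.57, 0.24] pointing down, gripper open.
Joint ranges: [-3.08, 3.08], [-0.75, 2.2], [0.22, 2.44], [-1.43, 4.57], [0, 2.65], [-2.85, 2.85]. Speed limits (rad/s): [2.79, 2.79, 3.14, 3.14, 3.14, 3.14].

## Interface

Orientations are given as a unit quaternion [x, y, z, w].
In Python, from rig import robot gives the robot as it stands. The module is installed in compiled form; this text tells all that it offers.
- The arm moves only by the tool step_arm, never from a script. Its arguments are lists of equal length, an entry for each row: "slide": the shift along the tool's x, y, z in mm, a list of three; "twist": the turn about the tool's z in degrees. A call has 1 to 20 rows; each row shifts and turns the commanded pose from where the row before left it, along the tool's axes as they then stand; what a row does not reach is not made up. A row lasts 1/12 s, in which the tool goes at most 41.7 mm and 7.16 degrees, less where a joint would pass 70% of its speed; a pose out of reach is approached as far as the arm can. A call is refused whole if a number of a shift passes 41.7 or a number of a turn 7.16, either way. A call with a gripper value outside its range is refused whole. "jaw" is the finger opening in mm, from 0 to 87, set as the call begins (left out, the last holds). The fingers move at their own pace and stop on an object; "force" is the grip in N (left out, the last holds). Time passes only in rows, so rows that do not move let the fingers close. It gives the time, the measured TCP pose, the force and the opening at its end, in the units of the state.
- robot.get_obs(): the state, without advancing time (a new reading comes with each control period).
- robot.camera(name): name is "scene" or "top"; returns a dict with "color" (480x640x3 uint8, blue, green, red), "depth" (480x640 float32, m along the optical axis (not along the pixel's ray), 0 where there is no reading), "camera_matrix" (3x3 intrinsics, pixels), "origin" and "orientation" of the camera in the world. Camera axes: x right, y down, z forward; pixel columns grow to the right and rows downward; lengths in m; the calibration is good to about 2 mm. A picture is of the moment at which its call begins.
- robot.hand_in(): hands the job in, once; it reports no verdict.
The state is a dict: "time": time; "q": joint angles; "joint_velocities": joint speeds; "joint_torque": joint torques, N m; "position": TCP position; "tool_rot": TCP orientation; "ft_force": force on the tool from outside, world axes, zero at the start; "moment": the same for the moment, N m; "grip_width": finger opening in m.
Only numpy, scipy, OpenCV 4.12 (cv2) and the standard library are available. Lean on these libraries where they do the work, as an engineer would, in place of code of your own. Each camera call takes 0.05 s, during which the arm holds its last target.

## Task

The finished tile sits flush in its mould, and the release key that lifts it lies sunk in a finger notch somewhere along the low dark ledge on the far side of the mould. Set a fingertip on either end of that ledge, feel along it until you find the notch, and press the key inside fully home so that the tile rises out of its recess; then let go and back away. Do not touch the tile itself and do not disturb the other things on the table.

Things in the scene. Friction and masses are not known exactly. Their poses are not given: they have to be found in the camera images.
- mould: Tile mould fixed to the table: grey case, light wooden deck, 192 (x) by 310 mm (y). Origin under it on the table surface; the robot's side is its -x. The deck is 70 mm high, x = -92 to +60 mm. Beyond it, x = +60 to +100 mm, runs the low dark steel ledge, 45 mm high, y = -155 to +155 mm; its far side is open.
- ledge_middle (a point): Middle of the ledge, at the height of its top (45 mm). The inner 230 mm are five 46 mm blocks in unknown order: four flush with the ends, one is the notch, as wide as the ledge (40 mm) and as dark, with the key as its floor 6 mm below the ledge top. The notch is centred -92, -46, 0, 46 or 92 mm along the mould's y from here.
- ledge_left_end (a point): Centre of the top face of the solid end piece at the +y end of the ledge (40 by 40 mm), 45 mm above the table. Axes as the mould's.
- ledge_right_end (a point): Centre of the top face of the solid end piece at the -y end of the ledge (40 by 40 mm), 45 mm above the table. Axes as the mould's.
- release_key (a joint): Release key in the notch, metres pressed straight down: 0 up (its top 6 mm below the ledge top), 0.008 fully home (14 mm below the ledge top). A stiff friction slide: it takes about 8 N to move and stays where it is left, no spring. It lifts the tile as much as it is pressed.
- tile: Loose square terracotta tile with round blue and white glazed rings, 110 x 110 x 12 mm, 0.08 to 0.17 kg, origin at the centre of its underside. It lies in a square recess of the deck, centred at x = -15, y = 0 mm in the mould's frame, its top flush with the deck at the start (underside 58 mm above the table) and 8 mm proud when the key is home.
- stamp_0: Reddish wooden block stamp, 26 x 26 x 52 mm, upright beyond the mould; bystander. Origin under its centre.
- stamp_1: Pale wooden block stamp, 26 x 26 x 52 mm, upright beyond the mould; bystander. Origin under its centre.
- glaze_cup_0: White cup with a coloured inside, 59 mm across, 58 mm high, on the right; bystander. Origin under its centre.
- pinch_pot: Brown pinch pot, 82 x 79 x 49 mm, on the left; bystander. Origin under its centre.
- rib_wood: Flat kidney-shaped wooden rib, 48 x 96 x 8 mm, lying near right; bystander. Origin under its centre.

How it is judged:
By the outcome, as a careful person would: the job done as asked, in the order asked, and still so for the second after the job is handed in, with the robot touching nothing.
It also fails if it takes over 54 s, if anything falls off the work surface, if the arm or the gripper's body presses on something with over 40 N, if the wrist force passes 120 N, or if a joint passes its speed limit or range.

## Working session

There is one attempt and no reset: what is moved stays moved. The work goes in short steps, Python scripts to look and compute and a tool call to move; the robot and the scene stay as the last step left them, time stands still between calls to the robot, and variables do not carry over. Pictures are saved under pics/ and viewed, and the job is handed in when it is done.

Besides the shell and the picture viewer there is one more tool, called after "Request:" in YAML: its name, and indented under it one key for each argument. step_arm: Moves the arm, as the interface text tells. Its arguments: {"type":"object","properties":{"slide":{"type":"array","items":{"type":"array","items":{"type":"number"}}},"twist":{"type":"array","items":{"type":"number"}},"jaw":{"type":"number"},"force":{"type":"number"}},"required":["slide","twist"]}

```bash
mkdir -p pics
python3 - <<'E'
from rig import robot
import cv2,numpy as np,pickle
for n in("scene","top"):
    c=robot.camera(n); pickle.dump(c,open(n+'.pkl','wb')); cv2.imwrite(f'pics/{n}0.png',c['color']); print(n,c['origin'],c['orientation'],c['camera_matrix'])
print(robot.get_obs(),robot.finger_overhang)
E
```

```text
scene [0.12323748 0.72422094 0.58986527] [-0.22581961  0.84429061 -0.46643451  0.13644673] [[469.94107323   0.         316.03560785]
 [  0.         469.94107323 236.07789437]
 [  0.           0.           1.        ]]
top [ 0.31972404 -0.01969189  1.39726536] [ 0.70716504 -0.70202653  0.05480249 -0.06382034] [[508.66451551   0.         314.33633121]
 [  0.         508.66451551 238.66133433]
 [  0.           0.           1.        ]]
{'time': 0.1, 'q': array([-1.32849404e+00,  5.28384999e-01,  1.43377809e+00, -4.69087620e-05,
        1.18137525e+00, -1.78478684e-01]), 'joint_velocities': array([-0.00221095, -0.00077774, -0.0034592 , -0.00037946, -0.0008547 ,
        0.00049691]), 'joint_torque': array([-2.79398328e-04, -4.40985382e+01, -1.77150643e+01,  6.35057688e-02,
        5.33761270e-02, -3.90886009e-05]), 'position': array([ 0.25517108, -0.56985309,  0.23866095]), 'tool_rot': array([ 9.77947112e-01,  2.08850422e-01, -5.27184246e-05, -9.71652746e-04]), 'ft_force': array([ 0.84815908,  0.47139246, -0.83128573]), 'moment': array([ 0.02719531, -0.0007353 ,  0.00985724]), 'grip_width': 0.08703064988179675} 0.017
```

View pics/scene0.png

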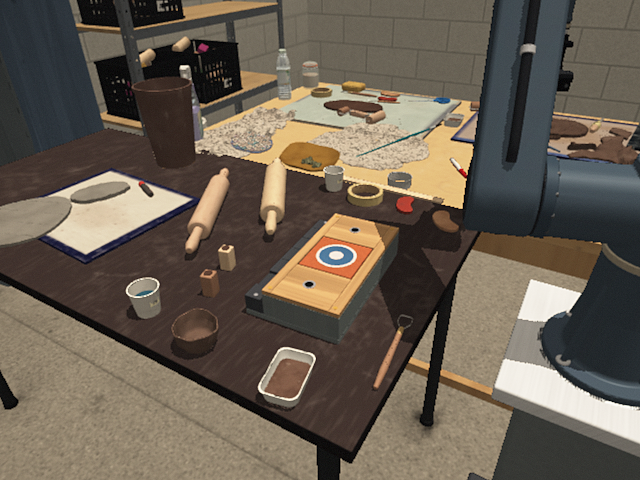

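View pics/top0.png

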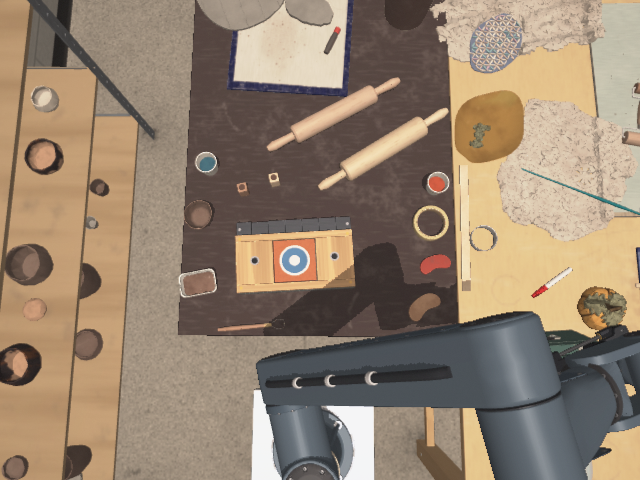

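The top view shows the mould at about columns 235–355, rows 217–292, with the dark ledge at rows 217–235. The stamps are beyond it at (242,188) and (274,180). Next I'll measure the mould pose.

```bash
cat > h.py <<'E'
import numpy as np,pickle,cv2
from scipy.spatial.transform import Rotation as R
def pts(c):
    K=c['camera_matrix'];d=c['depth'];v,u=np.mgrid[0:480,0:640]
    p=np.stack([(u-K[0,2])/K[0,0]*d,(v-K[1,2])/K[1,1]*d,d],-1)
    P=p@R.from_quat(c['orientation']).as_matrix().T+c['origin']; P[d==0]=np.nan; return P
E
python3 - <<'E'
from h import *
c=pickle.load(open('top.pkl','rb'));P=pts(c)
im=c['color'][165:305,220:370]; cv2.imwrite('pics/topz.png',cv2.resize(im,None,fx=5,fy=4,interpolation=cv2.INTER_CUBIC)[:600,:800])
s=P[165:305,220:370]
z=s[...,2]
m=(z>.062)&(z<.08); print('deck',m.sum(),np.median(z[m]))
def rect(m,k):
    q=s[m][:,:2].astype(np.float32)
    n,l,st,_=cv2.connectedComponentsWithStats(m.astype(np.uint8)); i=1+np.argmax(st[1:,4]); q=s[l==i][:,:2].astype(np.float32)
    r=cv2.minAreaRect(q*1000); print(k,r,len(q)); print(cv2.boxPoints(r))
rect(m,'deck'); rect((z>.03)&(z<.08),'all'); rect((z>.036)&(z<.052),'ledge')
print('table',np.nanmedian(P[180:200,350:380,2]))
# height profile along ledge
for u in range(232,360,3): print(u,np.round(P[222:232:3,u]*1000,0).tolist())
E
```

```text
deck 6636 0.07003103432023006
deck ((487.3076171875, 50.5733642578125), (152.89495849609375, 310.93505859375), 3.564918279647827) 6628
[[ 401.3412    200.9866  ]
 [ 420.67493  -109.3468  ]
 [ 573.27405   -99.839874]
 [ 553.9403    210.49353 ]]
all ((507.281494140625, 51.78337860107422), (192.9540252685547, 310.9516906738281), 3.5381150245666504) 8216
[[ 401.39355  201.00905]
 [ 420.58316 -109.34997]
 [ 613.16943  -97.44229]
 [ 593.97986  212.91672]]
ledge ((585.116455078125, 56.575714111328125), (36.82744598388672, 309.8192443847656), 3.6184051036834717) 1395
[[556.96295 210.01442]
 [576.5159  -99.18721]
 [613.26996 -96.86299]
 [593.717   212.33864]]
table 3.911841942105809e-05
232 [[602.0, 230.0, 3.0], [593.0, 229.0, 6.0], [585.0, 230.0, -0.0], [577.0, 230.0, -2.0]]
235 [[603.0, 222.0, 0.0], [594.0, 222.0, 1.0], [586.0, 222.0, -2.0], [576.0, 221.0, 4.0]]
238 [[603.0, 214.0, 0.0], [586.0, 207.0, 42.0], [577.0, 206.0, 46.0], [569.0, 206.0, 41.0]]
241 [[594.0, 198.0, 43.0], [585.0, 198.0, 47.0], [578.0, 198.0, 42.0], [569.0, 197.0, 45.0]]
244 [[594.0, 190.0, 45.0], [586.0, 190.0, 43.0]
[... 2826 characters left out ...]
], [578.0, -62.0, 45.0], [566.0, -62.0, 70.0]]
340 [[596.0, -71.0, 41.0], [587.0, -71.0, 44.0], [579.0, -71.0, 42.0], [566.0, -70.0, 70.0]]
343 [[595.0, -79.0, 48.0], [586.0, -79.0, 48.0], [580.0, -79.0, 41.0], [566.0, -78.0, 71.0]]
346 [[595.0, -87.0, 47.0], [587.0, -87.0, 44.0], [578.0, -87.0, 48.0], [566.0, -86.0, 69.0]]
349 [[595.0, -95.0, 45.0], [586.0, -95.0, 48.0], [578.0, -95.0, 49.0], [564.0, -93.0, 79.0]]
352 [[604.0, -106.0, 2.0], [596.0, -106.0, -0.0], [587.0, -106.0, 0.0], [578.0, -106.0, 3.0]]
355 [[605.0, -114.0, -1.0], [595.0, -114.0, 3.0], [587.0, -114.0, 2.0], [579.0, -114.0, 1.0]]
358 [[605.0, -123.0, -2.0], [596.0, -122.0, 1.0], [588.0, -123.0, 0.0], [579.0, -122.0, 0.0]]
```

View pics/topz.png

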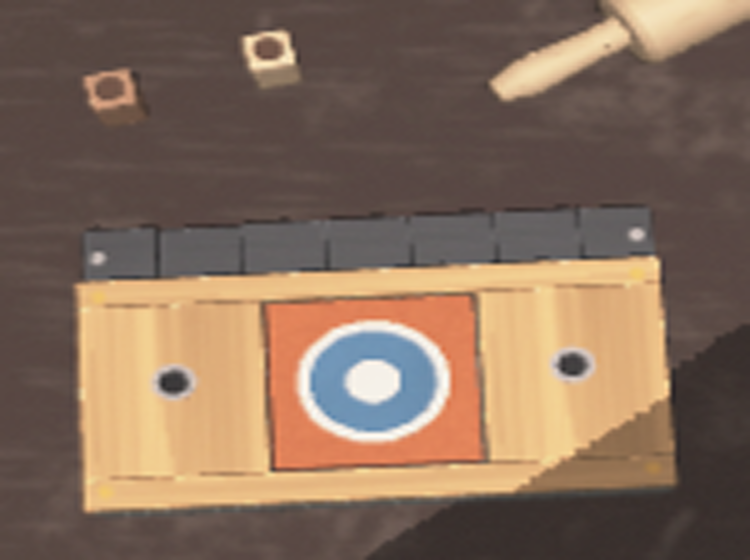

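The depth shows the mould at a yaw of about 3.55°. The left end is near (0.575, 0.191), and there is a dip at the block next to that end. I'll close the jaws, align with the mould and go above the left end, then feel along it to confirm.

Request:
step_arm:
  slide:
    - [0,0,0]
    - [0,0,0]
    - [0,0,0]
    - [0,0,0]
    - [14,-28,0]
    - [14,-28,0]
    - [14,-28,0]
    - [14,-28,0]
    - [14,-28,0]
    - [14,-28,0]
    - [14,-28,0]
    - [14,-28,0]
    - [14,-28,0]
    - [14,-28,0]
    - [14,-28,0]
    - [14,-28,0]
    - [14,-28,0]
  twist: [5.14,5.14,5.14,5.14,0,0,0,0,0,0,0,0,0,0,0,0,0]
  jaw: 0
  force: 20

```text
time: 1.52
position: [0.4146, -0.1943, 0.2393]
tool_rot: [1.0, 0.031, -0.0, -0.0]
ft_force: [0.8, -0.4, 0.5]
grip_width: 0.0008
```

Request:
step_arm:
  slide:
    - [14,-28,0]
    - [14,-28,0]
    - [14,-28,0]
    - [14,-28,0]
    - [14,-28,0]
    - [14,-28,0]
    - [14,-28,0]
    - [14,-28,0]
    - [14,-28,0]
    - [14,-28,0]
    - [14,-28,0]
    - [0,0,0]
    - [0,0,0]
    - [0,0,0]
  twist: [0,0,0,0,0,0,0,0,0,0,0,0,0,0]

```text
time: 2.68
position: [0.5483, 0.1209, 0.239]
tool_rot: [1.0, 0.031, -0.001, 0.0]
ft_force: [-0.0, -0.6, 0.5]
grip_width: 0.0007
```

```bash
cat > t.py <<'E'
from rig import robot
import numpy as np
from scipy.spatial.transform import Rotation as R
o=robot.get_obs();M=R.from_quat(o['tool_rot']).as_matrix()
print('t',o['time'],'p',o['position'].round(4),'xyaw',np.degrees(np.arctan2(M[1,0],M[0,0])),'z',M[:,2].round(3),'f',o['ft_force'].round(2),'w',o['grip_width'])
y=np.radians(3.55);Rm=np.array([[np.cos(y),-np.sin(y)],[np.sin(y),np.cos(y)]])
print('in mould frame mm',(Rm.T@(o['position'][:2]*1000-[503.3,51.55])).round(1),'tip z',o['position'][2]*1000-17,'q',o['q'].round(2))
E
python3 t.py
```

```text
t 2.6833 p [0.5483 0.1209 0.239 ] xyaw 3.588289310323366 z [-0.002 -0.001 -1.   ] f [-0.02 -0.59  0.52] w 0.0007353024171717921
in mould frame mm [49.2 66.4] tip z 222.01238091735237 q [ 0.02  0.44  1.59 -0.    1.11  1.53]
```

Request:
step_arm:
  slide:
    - [10,-23,0]
    - [10,-23,0]
    - [10.8,-22.6,0]
    - [0,0,0]
    - [0,0,30]
    - [0,0,30]
    - [0,0,30]
    - [0,0,30]
    - [0,0,20]
    - [0,0,10]
    - [0,0,5]
    - [0,0,0]
    - [0,0,0]
    - [0,0,0]
  twist: [0,0,0,0,0,0,0,0,0,0,0,0,0,0]

```text
time: 3.85
position: [0.5768, 0.1913, 0.0862]
tool_rot: [1.0, 0.031, 0.002, -0.0]
ft_force: [0.5, -1.0, 0.1]
grip_width: 0.0002
```

```bash
python3 t.py
python3 - <<'E'
from rig import robot
import cv2
c=robot.camera('scene'); cv2.imwrite('pics/s1.png',cv2.resize(c['color'][170:370,180:440],None,fx=3,fy=3))
E
```

```text
t 3.85 p [0.5768 0.1913 0.0862] xyaw 3.533754864551722 z [ 0.003  0.    -1.   ] f [ 0.55 -0.97  0.06] w 0.00020449591281529618
in mould frame mm [ 82. 135.] tip z 69.16851660516376 q [ 0.14  0.71  1.6  -0.    0.83  1.65]
```

View pics/s1.png

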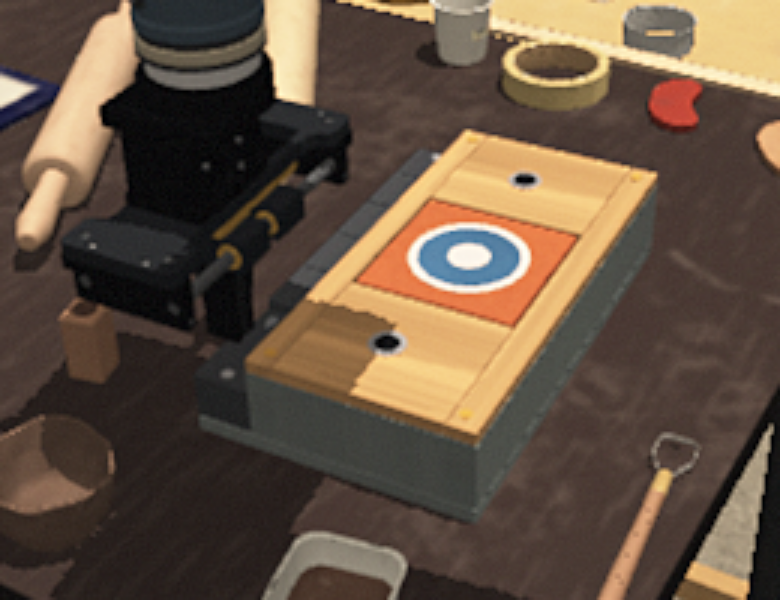

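The closed fingertips hang over the left end piece, at about (230,320) in the crop, and clear the stamp. Next I'll descend gently.

Request:
step_arm:
  slide:
    - [-1,0,5]
    - [-1,0,5]
    - [0,0,5]
    - [0,0,3]
    - [0,0,2]
    - [0,0,1]
    - [0,0,0]
    - [0,0,0]
    - [0,0,0]
  twist: [0,0,0,0,0,0,0,0,0]

```text
time: 4.65
position: [0.5738, 0.1914, 0.0637]
tool_rot: [1.0, 0.031, 0.0, -0.0]
ft_force: [0.1, -0.6, -0.2]
grip_width: 0.0004
```

Request:
step_arm:
  slide:
    - [0,0,1]
    - [0,0,0]
    - [0,0,0]
  twist: [0,0,0]

```text
time: 4.9
position: [0.5736, 0.1913, 0.0626]
tool_rot: [1.0, 0.031, 0.0, -0.0]
ft_force: [0.0, -0.1, -0.1]
grip_width: 0.0001
```

Request:
step_arm:
  slide:
    - [0,0,1]
    - [0,0,0]
    - [0,0,0]
  twist: [0,0,0]

```text
time: 5.15
position: [0.5737, 0.1913, 0.0624]
tool_rot: [1.0, 0.031, 0.0, 0.0]
ft_force: [-0.7, -0.1, 4.9]
grip_width: 0.0005
```

Contact on the left end: tip at 45.4 mm with about 5 N. Next I'll feel along towards -y.

Request:
step_arm:
  slide:
    - [0,3,0]
    - [0,3,0]
    - [0,3,0]
    - [0,3,0]
    - [0,3,0]
    - [0,0,0]
  twist: [0,0,0,0,0,0]

```text
time: 5.65
position: [0.5756, 0.1764, 0.0624]
tool_rot: [1.0, 0.031, 0.001, -0.0]
ft_force: [0.2, 1.5, 4.7]
grip_width: 0.0005
```

Request:
step_arm:
  slide:
    - [0,3,0]
    - [0,3,0]
    - [0,3,0]
    - [0,0,0]
  twist: [0,0,0,0]

```text
time: 5.98
position: [0.5761, 0.1673, 0.0622]
tool_rot: [1.0, 0.031, 0.001, -0.0]
ft_force: [0.5, 2.5, 5.7]
grip_width: 0.0002
```

Request:
step_arm:
  slide:
    - [0,3,0]
    - [0,3,0]
    - [0,0,0]
  twist: [0,0,0]

```text
time: 6.23
position: [0.5749, 0.1603, 0.061]
tool_rot: [1.0, 0.031, -0.001, 0.001]
ft_force: [-0.3, 0.0, 1.1]
grip_width: 0.0004
```

Request:
step_arm:
  slide:
    - [0,3,0]
    - [0,3,0]
    - [0,0,0]
  twist: [0,0,0]

```text
time: 6.48
position: [0.5755, 0.1545, 0.0611]
tool_rot: [1.0, 0.031, -0.001, 0.0]
ft_force: [0.6, -0.6, 0.9]
grip_width: 0.0003
```

Support is lost past y ≈ 0.165, which matches the +92 notch. I'll centre there and probe down to the key.

Request:
step_arm:
  slide:
    - [1,3,0]
    - [1,3,0]
    - [0,0,1]
    - [0,0,1]
    - [0,0,1]
    - [0,0,0]
    - [0,0,0]
  twist: [0,0,0,0,0,0,0]

```text
time: 7.07
position: [0.578, 0.1497, 0.0584]
tool_rot: [1.0, 0.031, -0.0, -0.0]
ft_force: [-0.4, 0.2, -0.3]
grip_width: 0.0007
```

Request:
step_arm:
  slide:
    - [0,0,1]
    - [0,0,1]
    - [0,0,0]
    - [0,0,0]
  twist: [0,0,0,0]

```text
time: 7.4
position: [0.5781, 0.1496, 0.0565]
tool_rot: [1.0, 0.031, -0.0, -0.0]
ft_force: [0.7, 0.2, -0.5]
grip_width: 0.0005
```

Request:
step_arm:
  slide:
    - [0,0,1]
    - [0,0,0]
    - [0,0,0]
  twist: [0,0,0]

```text
time: 7.65
position: [0.5782, 0.1496, 0.056]
tool_rot: [1.0, 0.031, 0.0, -0.0]
ft_force: [-1.5, -0.2, 5.5]
grip_width: 0.0006
```

```bash
python3 t.py
```

```text
t 7.65 p [0.5782 0.1496 0.056 ] xyaw 3.551982219682579 z [ 0.  0. -1.] f [-1.52 -0.16  5.55] w 0.0005571489275389516
in mould frame mm [80.8 93.2] tip z 39.03320722704369 q [0.07 0.74 1.63 0.   0.76 1.57]
```

The key is felt 6.4 mm below the ledge top with 5.5 N, as expected. Now I'll press slowly until the hard stop.

Request:
step_arm:
  slide:
    - [0,0,1]
    - [0,0,1]
    - [0,0,1]
    - [0,0,1]
    - [0,0,0]
    - [0,0,0]
  twist: [0,0,0,0,0,0]

```text
time: 8.15
position: [0.5782, 0.1496, 0.0522]
tool_rot: [1.0, 0.031, 0.0, -0.0]
ft_force: [-1.7, 0.1, 6.9]
grip_width: 0.0004
```

Request:
step_arm:
  slide:
    - [0,0,1]
    - [0,0,1]
    - [0,0,1]
    - [0,0,1]
    - [0,0,0]
    - [0,0,0]
  twist: [0,0,0,0,0,0]

```text
time: 8.65
position: [0.5782, 0.1496, 0.0484]
tool_rot: [1.0, 0.031, 0.0, -0.0]
ft_force: [-1.2, -1.4, 7.6]
grip_width: 0.0001
```

Request:
step_arm:
  slide:
    - [0,0,1]
    - [0,0,0]
    - [0,0,0]
  twist: [0,0,0]

```text
time: 8.9
position: [0.5783, 0.1496, 0.0483]
tool_rot: [1.0, 0.031, 0.0, 0.0]
ft_force: [-3.0, 0.1, 13.9]
grip_width: -0.0001
```

Request:
step_arm:
  slide:
    - [0,0,1]
    - [0,0,0.5]
    - [0,0,0]
    - [0,0,0]
  twist: [0,0,0,0]

```text
time: 9.23
position: [0.5783, 0.1496, 0.0482]
tool_rot: [1.0, 0.031, 0.0, 0.0]
ft_force: [-5.4, -0.5, 21.7]
grip_width: 0.0006
```

```bash
python3 t.py;python3 - <<'E'
from rig import robot
import cv2
c=robot.camera('scene'); cv2.imwrite('pics/s2.png',cv2.resize(c['color'][170:370,180:440],None,fx=3,fy=3))
E
```

```text
t 9.2333 p [0.5783 0.1496 0.0482] xyaw 3.5665356893289233 z [ 0.001 -0.    -1.   ] f [-5.44 -0.53 21.66] w 0.0005885563825425373
in mould frame mm [80.9 93.2] tip z 31.247319930397317 q [ 0.07  0.76  1.64 -0.    0.75  1.57]
```

View pics/s2.png

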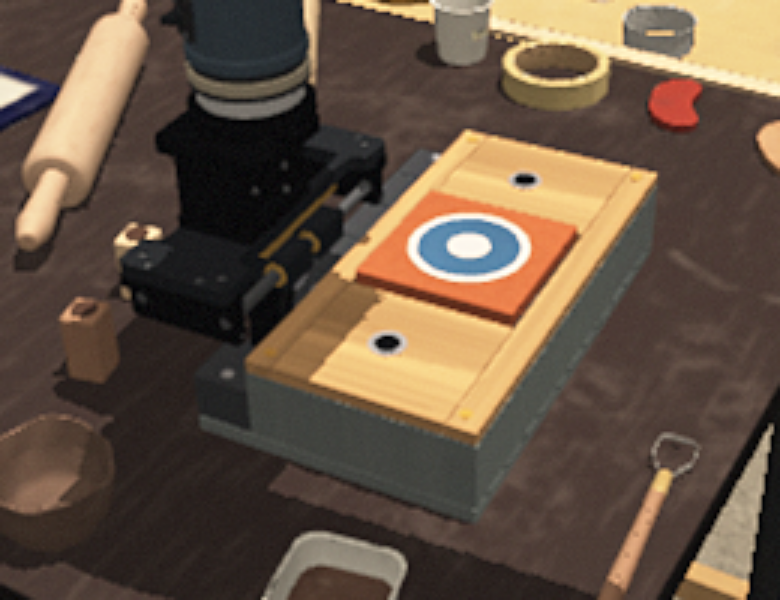

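The tile now stands proud, its orange edge visible around (440,290), and the stop is hard at 14.2 mm below the ledge. I'll retreat straight up and then sideways.

Request:
step_arm:
  slide:
    - [0,0,-2]
    - [0,0,-4]
    - [0,0,-8]
    - [0,0,-15]
    - [0,0,-25]
    - [0,0,-30]
    - [0,0,-30]
    - [0,0,-30]
    - [0,0,-30]
    - [0,0,-15]
    - [0,0,0]
    - [-10,28,0]
    - [-14,28,0]
    - [-14,28,0]
    - [-14,28,0]
    - [-14,28,0]
    - [-14,28,0]
    - [-14,28,0]
    - [-14,28,0]
    - [-14,28,0]
  twist: [0,0,0,0,0,0,0,0,0,0,0,0,0,0,0,0,0,0,0,0]

```text
time: 10.95
position: [0.4704, -0.1104, 0.2328]
tool_rot: [1.0, 0.031, -0.001, -0.001]
ft_force: [0.3, 0.3, -0.7]
grip_width: 0.0005
```

Request:
step_arm:
  slide:
    - [-12,28,0]
    - [-12,28,0]
    - [-12,28,0]
    - [-12,28,0]
    - [-12,28,0]
    - [-12,28,0]
    - [-12,28,0]
    - [-12,28,0]
    - [0,0,0]
    - [0,0,0]
    - [0,0,0]
    - [0,0,0]
  twist: [0,0,0,0,0,0,0,0,0,0,0,0]

```text
time: 11.95
position: [0.3899, -0.3374, 0.2333]
tool_rot: [1.0, 0.031, -0.001, -0.001]
ft_force: [-0.3, -0.2, 0.0]
grip_width: 0.0004
```

```bash
python3 t.py;python3 - <<'E'
from rig import robot
from h import *
a=pickle.load(open('top.pkl','rb'));b=robot.camera('top')
cv2.imwrite('pics/top2.png',b['color'])
for k,c in(('before',a),('after',b)):
    P=pts(c); print(k,'tile',np.nanmedian(P[250:272,282:308,2]),'deck',np.nanmedian(P[245:275,320:340,2]),'key',np.nanmedian(P[222:232,256:264,2]),'ledge',np.nanmedian(P[220:228,290:330,2]))
    print(' stamps',c['color'][185:190,239:244].mean((0,1)),c['color'][177:182,271:276].mean((0,1)))
E
```

```text
t 11.95 p [ 0.3899 -0.3374  0.2333] xyaw 3.6047315675954517 z [-0.001  0.002 -1.   ] f [-0.29 -0.18  0.04] w 0.00038706836648603896
in mould frame mm [-137.3 -381.2] tip z 216.26407916325624 q [-0.93  0.39  1.71  0.    1.04  0.58]
before tile 0.07036808250582771 deck 0.07022984498996121 key 0.039025754172703375 ledge 0.04523368497445612
 stamps [ 78.8   93.76 125.04] [119.04 144.   171.6 ]
after tile 0.07841183010467778 deck 0.07014705027423651 key 0.030936242599535535 ledge 0.045312478779737986
 stamps [ 80.56  95.68 127.4 ] [121.   146.12 173.48]
```

View pics/top2.png

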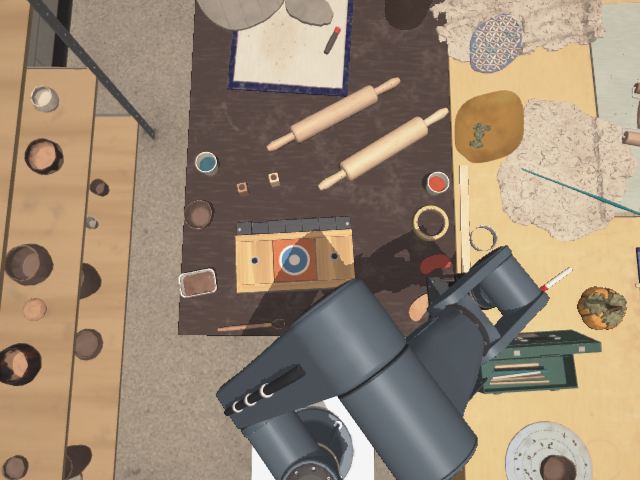

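The tile is 8.0 mm up and the key is 8.1 mm down. The stamps at (242,188) and (274,180) and the other items are where they were, and the arm is clear.

```bash
python3 -c "
from rig import robot
print(robot.hand_in())"
```

```text
the job is handed in; nothing more can be done
None
```

The release key is pressed fully home and the tile has risen out of its recess; the job is handed in, with the robot clock at about 12 s of the 54 s allowed.

- **Finding the notch:** I set the closed fingertips on the left (+y) end of the ledge at about 5 N and slid along it. Support was lost at the first inner block, the +92 mm one, which agreed with a dip I had already seen there in the depth image. I felt the key about 6 mm below the ledge top.
- **Pressing the key:** I pressed it to a hard stop about 14 mm below the ledge top, with at most about 22 N shown at the end of any move. I then lifted straight up and backed away.
- **Last checks:**
  - The depth image shows the tile top 8.0 mm higher, at 78.4 mm, and the key 8.1 mm lower.
  - The wrist force is about 0 N.
  - The stamps and the other things I could see look unmoved. From the top camera the arm partly hides the area near the right of the mould, where the wooden rib lies, so that was not fully checked; the arm only passed over that area with its fingertips more than 200 mm above the table.
- **Discrepancy:** the fingertip dropped in about 6 mm sooner than its assumed 30 mm width predicted, probably because the tip is narrower. The depth image and the feel still agreed on the same notch.

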